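Load a motorcycle mount into the press nest

TASK

Load the parts of the engine mount into the four-post press nest for pressing: first the square metal housing, then the square black spacer plate on it, and last the round steel cap disc, centred on top. Each must lie flat and fully down between the corner posts; lower the parts in rather than dropping them, and leave the other things on the bench where they are.

Things in the scene. Friction and masses are not known exactly. Their poses are not given: they have to be found in the camera images.
- nest_floor (a point): Centre of the pocket floor of the press nest, a steel fixture fixed to the bench: on the top face of its base plate (120 x 120 mm, 12 mm thick, so 12 mm above the bench). Four corner posts bound a square pocket 70 x 70 mm round this point; x and y are parallel to the pocket's sides, z up.
- nest: The same nest; origin under the base plate's centre, axes as nest_floor. Its posts are L-shaped with walls 6 mm thick, reaching 14 mm along each side from the pocket's corners, so all four sides have an open gap 42 mm wide in the middle for the fingers. The posts are straight for 46 mm above the floor, then flare outwards by 8 mm, ending 57 mm above the floor; about 93 mm over all.
- housing_center (a point): Centre (half-way up) of the housing, a loose bare aluminium block 64 x 64 mm, 30 mm tall, with a round blind bore of 34 mm in its top; about 0.28 kg. x and y are parallel to its sides, z up. It starts flat on the bench, bore up; any quarter turn about z is as good in the nest.
- spacer_center (a point): Centre (half-way up) of the spacer, a loose black rigid plastic plate 64 x 64 mm, 14 mm thick, with a 22 mm round hole through it; about 0.08 kg. x and y are parallel to its sides, z up. It starts flat on the bench; any quarter turn is as good.
- cap_center (a point): Centre (half-way up) of the cap, a loose plain steel disc of 60 mm diameter, 12 mm thick, with a small dark centre mark; about 0.26 kg. z up; its yaw does not matter. It starts flat on the bench.
- mug: White mug with a handle, 82 mm across, 95 mm tall; a bystander. Origin at the centre of its underside.
- tin: Flat round metal tin with a lid, 80 mm across, 28 mm tall; a bystander (not the cap). Origin at the centre of its underside.
- jar: Glass jar with a lid, 66 mm across, 85 mm tall; a bystander. Origin at the centre of its underside.
- wrench: Wrench, 190 mm long, lying along its own x; a bystander, between robot and nest.
- screwdriver: Screwdriver with a wooden handle, 200 mm long, lying along its own x; a bystander.
- brush: Brush, 200 mm long, lying along its own x; a bystander.
- nut: Large dark hexagon nut, about 34 mm across and 14 mm tall; a bystander. Origin at the centre of its underside.
Mind the look-alikes: they are no part of the job. What is meant by the part that bears cap_center is not yellow, and is the larger of those in its own colour. What is shaped like the nest but red or turquoise is not meant.

How it is judged:
By the outcome, as a careful person would: the job done as asked, in the order asked, and still so for the second after the job is handed in, with the robot touching nothing.
It also fails if it takes over 64 s, if anything falls off the work surface, if the arm or the gripper's body presses on something with over 40 N, if the wrist force passes 120 N, or if a joint passes its speed limit or range.

ROBOT

A 6-joint arm with a two-finger parallel gripper is mounted at the origin on the work surface. World frame = base frame: x ahead of the robot, y to its left, z up, the work surface at z = 0. Lengths are in m, angles in rad, forces in N, time in s.
With the tool pointing down it reaches from about 0.35 to 0.775 m from the base axis. Payload 5.5 kg.
Tool frame: the origin (TCP) lies at the very end of the fingers, on their centre line; the grasp point (between the pads) lies 19 mm behind it; z points along the fingers, x is the direction in which the jaws open and shut, and the axes are right-handed (so a half turn about z gives the same grasp; the last joint's range is limited). The gripper opens to 85 mm and grips with 20 to 120 N. Pads are 22 mm wide; open, the fingers measure 114 mm over their backs; the gripper's body (76 mm by 85 mm) begins 54 mm behind the grasp point. The pads swing forward as they close: fully open they stand 13 mm farther back than shut.
Start: joints at [-1.298, 0.313, 0.046, 1.304, 0, 1.431], TCP at [0.231, -0.527, 0.231] pointing down, gripper open.
Joint ranges: [-2.76, 2.76], [-0.86, 1.69], [-1.03, 1.26], [-2.2, 2.34], [-1.47, 1.5], [-3.14, 3.14]. Speed limits (rad/s): [2.57, 2.57, 3.14, 3.14, 3.14, 3.14].

INTERFACE

Orientations are given as a unit quaternion [w, x, y, z].
In Python, from workcell import env gives the robot as it stands.
- The arm moves only by the shell command python3 -m inch 'ROWS' [FORCE]. ROWS is JSON, a list of rows, each a list of 7 numbers: the turn, a rotation vector about the tool's x, y, z each as a share of 8 degrees, from -1 to 1, then the shift along the tool's x, y, z each as a share of 0.05 m, from -1 to 1, then the closure, from 0 (fully open) to 1 (shut). A call has 1 to 12 rows; each row shifts and turns the commanded pose from where the row before left it, along the tool's axes as they then stand; what a row does not reach is not made up. A row lasts 1/10 s, in which the tool goes at most 50 mm and 8.59 degrees, less where a joint would pass 70% of its speed; a pose out of reach is approached as far as the arm can. A call with a number of a shift or a turn outside -1 to 1 is refused whole. A call with a gripper value outside its range is refused whole. The fingers move at their own pace and stop on an object; FORCE is the grip in N (left out, the last holds). Time passes only in rows, so rows that do not move let the fingers close. It gives the time, the measured TCP pose, the force and the opening at its end, in the units of the state.
- env.get_state(): the state, without advancing time (a new reading comes with each control period).
- env.read_camera(name): name is "side" or "top"; returns the picture (400x640x3 uint8, red, green, blue); there is no depth.
- env.calibration(name): a dict with "fx", "fy", "cx", "cy" (pixels), "rvec" (rotation vector, rad) and "tvec" (3), from world to camera coordinates, as OpenCV has them. Camera axes: x right, y down, z forward; pixel columns grow to the right and rows downward; lengths in m; the calibration is good to about 2 mm. A picture is of the moment at which its call begins. calibration takes no time and is no camera call.
- env.hand_in(): hands the job in, once; it reports no verdict.
The state is a dict: "clock": time; "joint_pos": joint angles; "qvel": joint speeds; "tau": joint torques, N m; "tcp_pos": TCP position; "orientation": TCP orientation; "wrist_force": force on the tool from outside, world axes, zero at the start; "ft_torque": the same for the moment, N m; "finger_gap": finger opening in m.
Only numpy, scipy, OpenCV 4.12 (cv2) and the standard library are available. Lean on these libraries where they do the work, as an engineer would, in place of code of your own. Each camera call takes 0.05 s, during which the arm holds its last target.

## Working session

There is one attempt and no reset: what is moved stays moved. The work goes in short steps, Python scripts to look and compute and a shell command to move; the robot and the scene stay as the last step left them, time stands still between calls to the robot, and variables do not carry over. Pictures are saved under pics/ and viewed, and the job is handed in when it is done.

```bash
mkdir -p pics; ls
python3 - <<'E'
from workcell import env
import cv2
print(env.get_state())
for n in ("side","top"):
    im=env.read_camera(n); cv2.imwrite(f"pics/{n}0.png",im[:,:,::-1]); print(n,env.calibration(n))
E
```

```text
pics
{'clock': 0.0, 'joint_pos': array([-1.29759082e+00,  3.14019020e-01,  4.49633555e-02,  1.30360402e+00,
        3.89364194e-06,  1.43121941e+00]), 'qvel': array([ 1.22831498e-03,  9.01009762e-04, -1.12861888e-03, -6.09284640e-04,
        5.32213563e-04, -7.69999571e-05]), 'tau': array([ 2.31812141e-03, -4.80631542e+01,  2.98531544e+01,  1.94945204e-02,
       -1.54982706e-05, -3.31579724e-07]), 'tcp_pos': array([ 0.23052941, -0.5261968 ,  0.2303919 ]), 'orientation': array([-6.14807647e-04,  8.37006087e-01, -5.47192783e-01, -7.00029122e-04]), 'wrist_force': array([0.06385886, 0.38807995, 0.39884892]), 'ft_torque': array([-0.02016472,  0.00476903,  0.02309802]), 'finger_gap': 0.08538617129031884}
side {'fx': 432.80096362646947, 'fy': 432.80096362646947, 'cx': 322.580115873991, 'cy': 205.33110903714453, 'rvec': array([ 0.08969977, -2.7299799 ,  1.43868661]), 'tvec': array([0.55727409, 0.05737345, 1.08216087])}
top {'fx': 377.0292311564893, 'fy': 377.0292311564893, 'cx': 316.96887267398347, 'cy': 197.39353143406416, 'rvec': array([ 2.19648066, -2.13004153,  0.14965   ]), 'tvec': array([-0.01699145,  0.54370643,  1.14944336])}
```

View pics/top0.png

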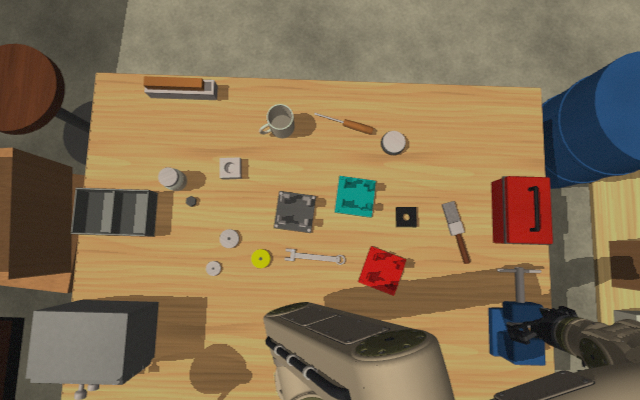

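View pics/side0.png

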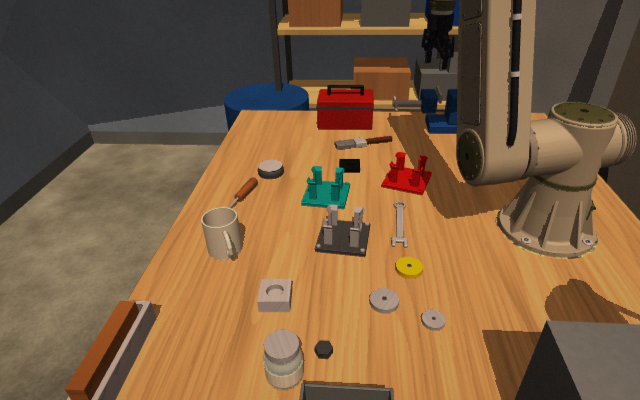

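The top view shows the grey nest at about (296,212), the housing at (231,168), the spacer at (406,216) and the cap (the larger grey disc) at (230,239). The small disc at (214,269), the yellow disc, and the red and turquoise nests are look-alikes. Next I measure the parts on enlarged crops.

```bash
cat > h.py <<'E'
import numpy as np, cv2
from workcell import env
def cam(n):
    c=env.calibration(n); R=cv2.Rodrigues(np.array(c["rvec"]))[0]; t=np.array(c["tvec"])
    K=np.array([[c["fx"],0,c["cx"]],[0,c["fy"],c["cy"]],[0,0,1]]); return K,R,t
def ray(n,uv,z):
    K,R,t=cam(n); uv=np.atleast_2d(np.array(uv,float))
    d=(R.T@np.linalg.inv(K)@np.c_[uv,np.ones(len(uv))].T).T; o=-R.T@t
    return o+d*((z-o[2])/d[:,2])[:,None]
def proj(n,P):
    K,R,t=cam(n); return cv2.projectPoints(np.atleast_2d(np.array(P,float)),cv2.Rodrigues(R)[0],t,K,None)[0][:,0]
E
python3 - <<'E'
from h import *
T=cv2.imread("pics/top0.png");S=cv2.imread("pics/side0.png")
def crop(im,u,v,r): return cv2.resize(im[v-r:v+r,u-r:u+r],(266,266),interpolation=cv2.INTER_NEAREST)
t=np.hstack([crop(T,231,168,20),crop(T,406,216,20),crop(T,230,239,20)])
s=np.hstack([crop(S,276,296,26),crop(S,349,165,20),crop(S,384,300,24)])
cv2.imwrite("pics/crops.png",np.vstack([t,s]))
cv2.imwrite("pics/nest.png",np.hstack([cv2.resize(T[182:242,266:326],(400,400),interpolation=cv2.INTER_NEAREST),cv2.resize(S[195:265,308:378],(400,400),interpolation=cv2.INTER_NEAREST)]))
for n,im,c in (("top",T,(231,168)),("top",T,(406,216)),("top",T,(230,239)),("side",S,(276,300)),("side",S,(349,165)),("side",S,(384,300))):
    print(n,c,im[c[1],c[0]],im[c[1],c[0]+8])
print("cams",[-cam(n)[1].T@cam(n)[2] for n in("top","side")])
E
```

```text
top (231, 168) [164 177 188] [139 149 160]
top (406, 216) [ 94 150 187] [35 36 34]
top (230, 239) [129 138 147] [121 130 139]
side (276, 300) [140 159 188] [137 154 181]
side (349, 165) [11 13 15] [14 15 17]
side (384, 300) [117 131 150] [135 149 176]
cams [array([0.39686336, 0.01364586, 1.20807231]), array([0.47566809, 0.89991316, 0.66993615])]
```

View pics/crops.png

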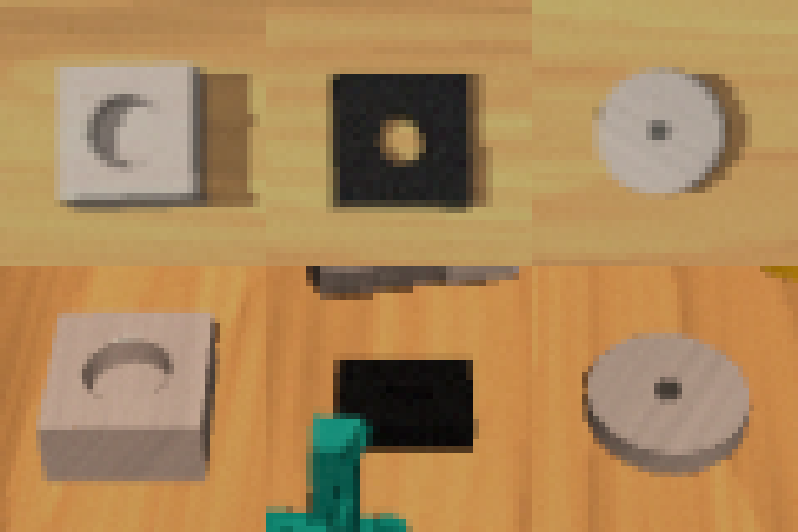

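View pics/nest.png

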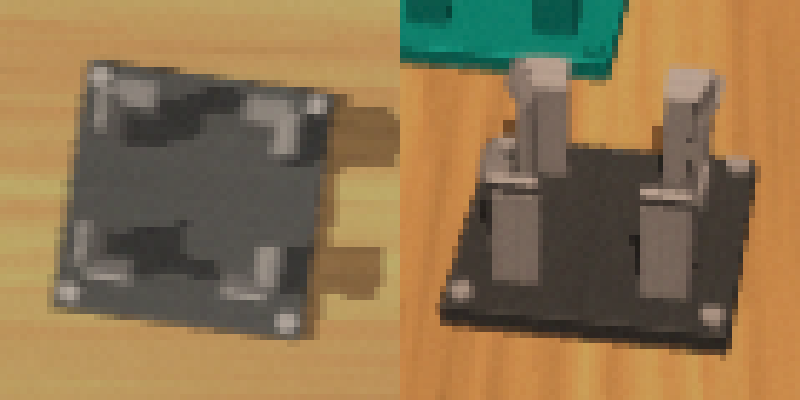

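```bash
cat > m.py <<'E'
from h import *
def comp(n,im,c,r,f,k=6):
    x0,y0=c[0]-r,c[1]-r
    p=cv2.resize(im[y0:c[1]+r,x0:c[0]+r],None,fx=k,fy=k,interpolation=cv2.INTER_CUBIC)
    h=cv2.cvtColor(p,cv2.COLOR_BGR2HSV); m=f(h[...,1].astype(int),h[...,2].astype(int)).astype(np.uint8)
    cs,_=cv2.findContours(m,cv2.RETR_EXTERNAL,cv2.CHAIN_APPROX_NONE)
    q=max(cs,key=cv2.contourArea)
    return (q[:,0]+.5)/k-.5+[x0,y0]   # pixel coords
def rect(n,q,z):
    P=ray(n,q,z)[:,:2]; (c,s,a)=cv2.minAreaRect((P*1000).astype(np.float32)); return np.round(c,1),np.round(s,1),round(a,1)
E
python3 - <<'E'
from m import *
T=cv2.imread("pics/top0.png");S=cv2.imread("pics/side0.png")
br=lambda s,v:(s<70)&(v>125)
q=comp("top",T,(231,168),20,br); print("housing top",rect("top",q,.03))
q=comp("side",S,(276,296),26,lambda s,v:(s<95)&(v>160)); print("housing side",rect("side",q,.03))
dk=lambda s,v:(v<95)
q=comp("top",T,(406,216),20,dk); print("spacer top",rect("top",q,.014),rect("top",q,.007))
q=comp("side",S,(349,165),16,lambda s,v:v<70); print("spacer side",rect("side",q,.014))
q=comp("top",T,(230,239),20,br); print("cap top",rect("top",q,.012), ray("top",q.mean(0),.012), cv2.minEnclosingCircle((ray("top",q,.012)[:,:2]*1000).astype(np.float32)))
q=comp("side",S,(384,300),24,lambda s,v:(s<75)&(v>120)); print("cap side",rect("side",q,.012))
q=comp("top",T,(296,212),32,lambda s,v:(s<70)); print("nest top",rect("top",q,.012))
# bolts
bt=np.array([[100,75],[317,104],[68,292],[286,323]])/400*60-.5+[266,182]
bs=np.array([[740,167],[712,316],[459,290],])
bs=(bs-[400,0])/400*70-.5+[308,195]
for n,b in(("top",bt),("side",bs)):
    P=ray(n,b,.0135)[:,:2]*1000; print(n,P.round(1).tolist(),P.mean(0))
E
```

```text
housing top (array([631.7, 279.2]), array([65.4, 65.4]), 3.5)
housing side (array([636.1, 277.3]), array([63.6, 64.8]), 3.4)
spacer top (array([ 494. , -285.8]), array([64.4, 67.1]), 1.2) (array([ 494.6, -287.5]), array([64.7, 67.5]), 1.2)
spacer side (array([ 497.5, -278.8]), array([63.5, 83.5]), 2.2)
cap top (array([408.9, 272.8]), array([58. , 59.5]), 3.2) [[0.40856538 0.27271329 0.012     ]] ((408.99395751953125, 272.5693054199219), 30.34380340576172)
cap side (array([410.6, 273.8]), array([58. , 63.7]), 36.6)
nest top (array([499.8,  69.2]), array([118.2, 118.8]), 83.9)
top [[557.8, 116.3], [547.1, 12.0], [453.6, 127.1], [442.1, 23.4]] [500.14339699  69.72752345]
side [[444.8, 20.7], [457.0, 122.7], [561.5, 111.5]] [487.76834044  84.96596241]
```

```bash
cat > go.py <<'E'
import sys
from h import *
from scipy.spatial.transform import Rotation as Rn
x,y,z,yaw=map(float,sys.argv[1:5])  # mm, deg (world yaw of tool x)
s=env.get_state(); w,a,b,c=s["orientation"]; R=Rn.from_quat([a,b,c,w])
G=Rn.from_euler('z',yaw,degrees=True)*Rn.from_euler('x',180,degrees=True)
rv=(R.inv()*G).as_rotvec(degrees=True)
d=np.array([x,y,z])/1000-s["tcp_pos"]
print("clock %.2f"%s["clock"],"tcp",(s["tcp_pos"]*1000).round(1),"yaw",round(np.degrees(np.arctan2(*R.as_matrix()[[1,0],0])),2),"tilt",R.as_matrix()[:2,2].round(4),"gap",round(s["finger_gap"]*1000,1),"F",s["wrist_force"].round(1))
print("turn total/8deg",(rv/8).round(3)," shift total/50mm after turn",(G.inv().apply(d)/.05).round(3)," now-axes",(R.inv().apply(d)/.05).round(3))
E
python3 go.py 633 278.5 200 3.5
```

```text
clock 0.10 tcp [ 230.5 -526.3  230.5] yaw -66.35 tilt [-0.0005  0.0016] gap 85.1 F [-0.  -0.2  0.3]
turn total/8deg [-0.009  0.01  -8.731]  shift total/50mm after turn [  9.017 -15.574   0.609]  now-axes [-11.513 -13.83    0.631]
```

```bash
python3 -m inch '[[0,0,-0.97,0,0,0,0],[0,0,-0.97,0,0,0,0],[0,0,-0.97,0,0,0,0],[0,0,-0.97,0,0,0,0],[0,0,-0.97,0,0,0,0],[0,0,-0.97,0,0,0,0],[0,0,-0.97,0,0,0,0],[0,0,-0.97,0,0,0,0],[0,0,-0.97,0,0,0,0]]'; python3 go.py 633 278.5 150 3.5
```

```text
clock: 1.0
tcp_pos: [0.2306, -0.5264, 0.2307]
orientation: [-0.001, 0.999, 0.033, -0.0]
wrist_force: [-0.1, 0.6, 0.3]
finger_gap: 0.0855
clock 1.00 tcp [ 230.6 -526.4  230.7] yaw 3.81 tilt [-0.0003  0.0011] gap 85.5 F [-0.1  0.6  0.3]
turn total/8deg [-0.008  0.001  0.039]  shift total/50mm after turn [  9.016 -15.577   1.615]  now-axes [  9.101 -15.526   1.63 ]
```

```bash
python3 -m inch '[[0,0,0.04,0.4,-0.7,0,0],[0,0,0,0.4,-0.7,0,0],[0,0,0,0.4,-0.7,0,0],[0,0,0,0.4,-0.7,0,0],[0,0,0,0.4,-0.7,0,0],[0,0,0,0.4,-0.7,0,0],[0,0,0,0.4,-0.7,0,0],[0,0,0,0.4,-0.7,0,0],[0,0,0,0.4,-0.7,0,0],[0,0,0,0.4,-0.7,0,0],[0,0,0,0.4,-0.7,0,0],[0,0,0,0.4,-0.7,0,0]]' >/dev/null; python3 -m inch '[[0,0,0,0.4,-0.7,0,0],[0,0,0,0.4,-0.7,0,0],[0,0,0,0.4,-0.7,0,0],[0,0,0,0.4,-0.7,0,0],[0,0,0,0.4,-0.7,0,0],[0,0,0,0.4,-0.7,0.1,0],[0,0,0,0.4,-0.7,0.2,0],[0,0,0,0.4,-0.7,0.3,0],[0,0,0,0.4,-0.7,0.3,0],[0,0,0,0.3,-0.3,0.3,0],[0,0,0,0.1,0,0,0],[0,0,0,0,0,0,0]]' >/dev/null; python3 go.py 633 278.5 60 3.5
python3 - <<'E'
from h import *
for n in ("side","top"): cv2.imwrite(f"pics/{n}1.png",env.read_camera(n)[:,:,::-1])
t=cv2.imread("pics/top1.png");s=cv2.imread("pics/side1.png")
cv2.imwrite("pics/c1.png",np.hstack([cv2.resize(t[110:260,140:340],(400,300)),cv2.resize(s[170:320,200:400],(400,300))]))
E
```

```text
clock 3.40 tcp [628.1 246.4 170.1] yaw 3.2 tilt [-0.0021 -0.0011] gap 85.6 F [ 0.1 -0.3 -0.3]
turn total/8deg [ 0.007  0.015 -0.038]  shift total/50mm after turn [ 0.137 -0.635  2.202]  now-axes [ 0.139 -0.638  2.201]
```

View pics/c1.png

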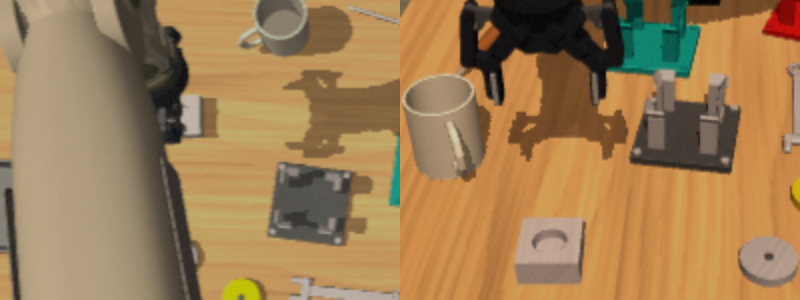

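The crop shows the open gripper (side view, left panel offset) short of the housing with a clear path; the mug is well to one side. I carry on.

```bash
python3 -m inch '[[0,0,-0.04,0.1,-0.3,0.4,0],[0,0,0,0.04,-0.34,0.5,0],[0,0,0,0,0,0.6,0],[0,0,0,0,0,0.5,0],[0,0,0,0,0,0,0],[0,0,0,0,0,0,0]]' >/dev/null; python3 go.py 633 278.5 2 3.5
python3 - <<'E'
from h import *
for n in ("side","top"): cv2.imwrite(f"pics/{n}2.png",env.read_camera(n)[:,:,::-1])
t=cv2.imread("pics/top2.png");s=cv2.imread("pics/side2.png")
cv2.imwrite("pics/c2.png",np.hstack([cv2.resize(t[130:205,180:280],(400,300)),cv2.resize(s[240:330,216:336],(400,300))]))
E
```

```text
clock 4.10 tcp [633.5 277.9  72.6] yaw 3.42 tilt [ 0.0003 -0.0001] gap 85.5 F [ 0.2 -0.3  0.2]
turn total/8deg [ 0.001 -0.002 -0.01 ]  shift total/50mm after turn [-0.009 -0.012  1.411]  now-axes [-0.009 -0.012  1.411]
```

View pics/c2.png

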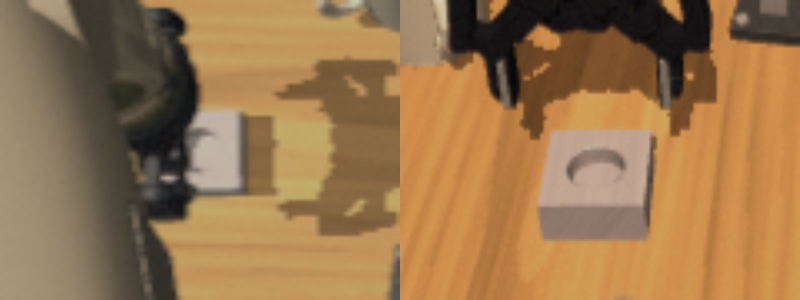

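Run:
```python
from h import *
for z in (.0726,.085): print(z,proj("side",[[.6335-.0425,.278-.0026,z],[.6335+.0425,.278+.0026,z],[.6335,.278,z]]).round(1).tolist())
```

```text
0.0726 [[295.1, 274.6], [252.4, 274.8], [273.7, 274.7]]
0.085 [[294.8, 270.0], [251.7, 270.2], [273.2, 270.1]]
```

```bash
python3 -m inch '[[0,0,0,0,0,0.35,0],[0,0,0,0,0,0.35,0],[0,0,0,0,0,0.35,0],[0,0,0,0,0,0.25,0],[0,0,0,0,0,0.18,0],[0,0,0,0,0,0,0],[0,0,0,0,0,0,0.15],[0,0,0,0,0,0,0.3],[0,0,0,0,0,0,0.5],[0,0,0,0,0,0,0.5]]' 50; python3 go.py 633 278.5 2 3.5
```

```text
clock: 5.2
tcp_pos: [0.6343, 0.2792, -0.0014]
orientation: [-0.0, 1.0, 0.03, 0.001]
wrist_force: [-0.3, 0.4, 5.0]
finger_gap: 0.0632
clock 5.20 tcp [634.3 279.2  -1.4] yaw 3.49 tilt [0.0021 0.0006] gap 63.2 F [-0.3  0.4  5. ]
turn total/8deg [-0.003 -0.015 -0.001]  shift total/50mm after turn [-0.027  0.012 -0.068]  now-axes [-0.027  0.012 -0.068]
```

```bash
python3 -m inch '[[0,0,0,0,0,0,0.6],[0,0,0,0,0,-0.1,0.6],[0,0,0,0,0,-0.3,0.6],[0,0,0,0,0,-0.5,0.6],[0,0,0,0,0,-0.5,0.6],[0,0,0,0,0,-0.5,0.6],[0,0,0,0,0,-0.4,0.6],[0,0,0.3,0,0,-0.2,0.6],[0,0,0.4,0,0,0,0.6],[0,0,0.45,0,0,0,0.6]]' 60; python3 go.py 501 68.5 125 -5.9
```

```text
clock: 6.2
tcp_pos: [0.6335, 0.2789, 0.1235]
orientation: [-0.0, 0.999, -0.051, 0.0]
wrist_force: [0.0, 0.3, -3.6]
finger_gap: 0.0631
clock 6.20 tcp [633.5 278.9 123.5] yaw -5.84 tilt [0.0007 0.0001] gap 63.1 F [ 0.   0.3 -3.6]
turn total/8deg [-0.002 -0.005  0.007]  shift total/50mm after turn [-2.202  4.459 -0.029]  now-axes [-2.207  4.456 -0.032]
```

```bash
python3 -m inch '[[0,0,0,-0.1,0.2,0,0.6],[0,0,0,-0.2,0.4,0,0.6],[0,0,0,-0.25,0.5,0,0.6],[0,0,0,-0.25,0.5,0,0.6],[0,0,0,-0.25,0.5,0,0.6],[0,0,0,-0.25,0.5,0,0.6],[0,0,0,-0.25,0.5,0,0.6],[0,0,0,-0.25,0.5,0,0.6],[0,0,0,-0.2,0.46,0,0.6],[0,0,0,-0.15,0.3,0,0.6],[0,0,0,-0.05,0.1,0,0.6],[0,0,0,0,0,0,0.6]]' >/dev/null; python3 -m inch '[[0,0,0,0,0,0,0.6],[0,0,0,0,0,0,0.6]]' > /dev/null; python3 go.py 501 68.5 100 -5.9
python3 - <<'E'
from h import *
for n in ("side","top"): cv2.imwrite(f"pics/{n}3.png",env.read_camera(n)[:,:,::-1])
t=cv2.imread("pics/top3.png");s=cv2.imread("pics/side3.png")
cv2.imwrite("pics/c3.png",np.hstack([cv2.resize(t[167:257,236:356],(400,300)),cv2.resize(s[165:270,274:414],(400,300))]))
E
```

```text
clock 7.60 tcp [502.4  68.6 122.3] yaw -5.65 tilt [0.0006 0.0002] gap 63.2 F [ 0.3 -0.1 -4.2]
turn total/8deg [-0.002 -0.004  0.031]  shift total/50mm after turn [-0.028  0.006  0.447]  now-axes [-0.029  0.006  0.447]
```

View pics/c3.png

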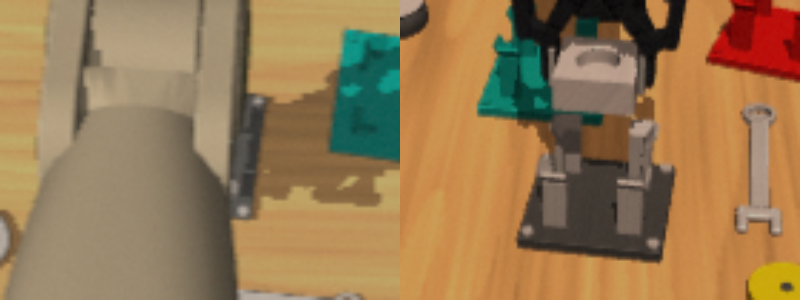

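The side crop shows the housing level in the jaws above the grey nest, at about (335,195) in the full picture. I compare the held part with the nest in this same camera.

Run:
```python
from m import *
S=cv2.imread("pics/side3.png");S0=cv2.imread("pics/side0.png")
zt=.1537
p=cv2.resize(S[170:215,320:365],None,fx=8,fy=8,interpolation=cv2.INTER_CUBIC)
cv2.imwrite("pics/hz.png",p); 
n0=cv2.resize(S0[195:260,310:375],None,fx=8,fy=8,interpolation=cv2.INTER_CUBIC); cv2.imwrite("pics/nz.png",n0)
print(S[186,330],S[200,345],S[190,360], proj("side",[[.5024,.0686,zt]]))
K=8
q=comp("side",S,(336,185),22,lambda s,v:(v>150)&(s<90)); print(rect("side",q,zt))
```

```text
[142 159 187] [ 98 111 133] [28 31 33] [[343.83575679 185.9194783 ]]
(array([504.7,  71.9]), array([56.8, 64.1]), 82.6)
```

View pics/hz.png

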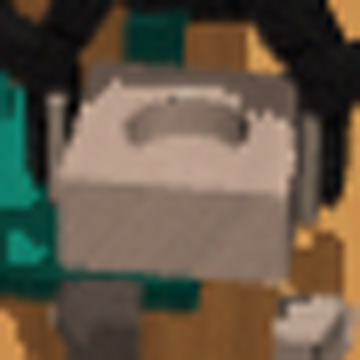

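View pics/nz.png

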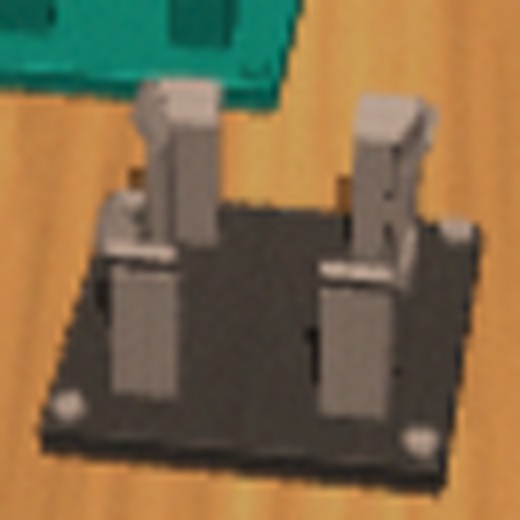

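Run:
```python
from h import *
def P(p,o,z): return ray("side",(np.array(p)+.5)/8-.5+np.array(o),z)[:,:2]*1000
a=np.radians(-5.9); ey=np.array([-np.sin(a),np.cos(a)])
h=P([[55,265],[285,280]],[320,170],.1237); print("hb",h.round(1),np.linalg.norm(h[0]-h[1]),h.mean(0)-32*ey)
h=P([[57,181],[291,196]],[320,170],.1537); print("ht",h.round(1),np.linalg.norm(h[0]-h[1]),h.mean(0)-32*ey)
n=P([[112,393],[178,398],[320,412],[388,418]],[310,195],.012); print("post",n.round(1),np.linalg.norm(n[0]-n[3]),(n[0]+n[3])/2-41*ey,(n[1]+n[2])/2-41*ey)
n=P([[45,433],[443,472],[480,228]],[310,195],.012);print("plate",n.round(1),np.linalg.norm(n[0]-n[1]),np.linalg.norm(n[1]-n[2]),(n[0]+n[2])/2, n[:2].mean(0)-60*ey)
n=P([[68,403],[421,440],[458,231]],[310,195],.014);print("bolt",n.round(1),(n[0]+n[2])/2)
d=n[0]-n[1];print(np.degrees(np.arctan2(d[1],d[0])))
```

```text
hb [[540.5  93.6]
 [475.8  98.1]] 64.90117280698011 [504.84876229  63.9956484 ]
ht [[539.3  96.5]
 [474.7 101.2]] 64.72363204494815 [503.70979084  67.0080716 ]
post [[548.5 103.2]
 [528.7 104.5]
 [486.5 108.8]
 [466.4 110.5]] 82.3977224190503 [503.25307877  66.08614706] [503.38340451  65.88523632]
plate [[566.8 122.6]
 [450.4 133.9]
 [438.3  15.6]] 116.9526602828622 118.95569825158296 [502.54132656  69.09230539] [502.42381616  68.57948258]
bolt [[561.  110.9]
 [456.8 122.4]
 [445.3  20.2]] [503.13955399  65.5636051 ]
-6.2940560268047765
```

```bash
python3 -m inch '[[0,0,0.03,-0.03,-0.01,0.2,0.6],[0,0,0,0,0,0.35,0.6],[0,0,0,0,0,0.35,0.6],[0,0,0,0,0,0.25,0.6],[0,0,0,0,0,0.15,0.6],[0,0,0,0,0,0.15,0.6],[0,0,0,0,0,0,0.6],[0,0,0,0,0,0,0.6]]' >/dev/null; python3 go.py 501 69.3 11 -6
```

```text
clock 8.50 tcp [500.5  68.6  49.9] yaw -5.94 tilt [ 0.0002 -0.0001] gap 63.3 F [ 0.2 -0.4 -1.8]
turn total/8deg [ 0.    -0.002  0.007]  shift total/50mm after turn [ 0.008 -0.014  0.778]  now-axes [ 0.008 -0.015  0.778]
```

```bash
python3 -m inch '[[0,0,0,0.005,-0.012,0.15,0.6],[0,0,0,0,0,0.15,0.6],[0,0,0,0,0,0.15,0.6],[0,0,0,0,0,0.12,0.6],[0,0,0,0,0,0.1,0.6],[0,0,0,0,0,0.04,0.6],[0,0,0,0,0,0.02,0.6],[0,0,0,0,0,0,0.6]]' >/dev/null; python3 go.py 501 69.3 11 -6
```

```text
clock 9.30 tcp [500.7  69.1  13.3] yaw -5.95 tilt [ 0.     -0.0001] gap 63.3 F [-0.8  0.  -3.1]
turn total/8deg [ 0.001 -0.     0.006]  shift total/50mm after turn [ 0.005 -0.004  0.045]  now-axes [ 0.005 -0.004  0.045]
```

```bash
python3 -m inch '[[0,0,0,0,0,0.03,0.6],[0,0,0,0,0,0.03,0.6],[0,0,0,0,0,0,0.6],[0,0,0,0,0,0,0.6]]' ; python3 go.py 501 69.3 11 -6
```

```text
clock: 9.7
tcp_pos: [0.501, 0.0691, 0.0107]
orientation: [0.0, 0.999, -0.052, 0.0]
wrist_force: [0.1, 1.4, 0.2]
finger_gap: 0.0629
clock 9.70 tcp [501.   69.1  10.7] yaw -5.95 tilt [ 0.0009 -0.0001] gap 62.9 F [0.1 1.4 0.2]
turn total/8deg [ 0.    -0.006  0.006]  shift total/50mm after turn [-0.001 -0.003 -0.006]  now-axes [-0.001 -0.003 -0.006]
```

```bash
python3 -m inch '[[0,0,0,0,0,0,0.2],[0,0,0,0,0,0,0],[0,0,0,0,0,0,0],[0,0,0,0,0,-0.1,0],[0,0,0,0,0,-0.3,0],[0,0,0,0,0,-0.5,0],[0,0,0,0,0,-0.6,0],[0,0,0,0,0,-0.6,0],[0,0,0,0,0,-0.6,0],[0,0,-0.4,0,0,-0.2,0],[0,0,-0.5,0,0,0,0]]' >/dev/null; python3 go.py 495.5 -285 140 1.2
```

```text
clock 10.80 tcp [502.3  69.1 158.2] yaw 1.4 tilt [ 0.005  -0.0002] gap 85.7 F [-0.3  0.3  0.9]
turn total/8deg [ 0.002 -0.036  0.025]  shift total/50mm after turn [-0.285  7.078  0.363]  now-axes [-0.311  7.077  0.364]
```

```bash
python3 -m inch '[[0,0,0.02,-0.01,0.3,0,0],[0,0,0,-0.02,0.6,0,0],[0,0,0,-0.03,0.7,0,0],[0,0,0,-0.03,0.7,0,0],[0,0,0,-0.03,0.7,0,0],[0,0,0,-0.03,0.7,0,0],[0,0,0,-0.03,0.7,0,0],[0,0,0,-0.03,0.7,0,0],[0,0,0,-0.03,0.7,0,0],[0,0,0,-0.03,0.6,0.2,0],[0,0,0,-0.02,0.4,0.3,0],[0,0,0,0,0.2,0.3,0]]' >/dev/null
python3 - <<'E'
from m import *
T=cv2.imread("pics/top0.png")
q=comp("top",T,(406,217),6,lambda s,v:v>110); print(ray("top",q.mean(0),.012),cv2.contourArea(q.astype(np.float32)))
p=cv2.resize(T[200:232,390:422],None,fx=16,fy=16,interpolation=cv2.INTER_CUBIC);cv2.imwrite("pics/sp.png",p)
for n in ("side",): cv2.imwrite(f"pics/{n}4.png",env.read_camera(n)[:,:,::-1])
cv2.imwrite("pics/top4.png",env.read_camera("top")[:,:,::-1])
E
python3 go.py 495.5 -287 60 1.2
```

```text
[[ 0.4938264  -0.28596048  0.012     ]] 27.80552207119763
clock 12.10 tcp [ 491.2 -280.5  112.2] yaw 1.02 tilt [-0.004   0.0033] gap 85.5 F [ 0.3 -0.   0.2]
turn total/8deg [-0.024  0.028 -0.023]  shift total/50mm after turn [0.083 0.132 1.044]  now-axes [0.088 0.136 1.043]
```

View pics/sp.png

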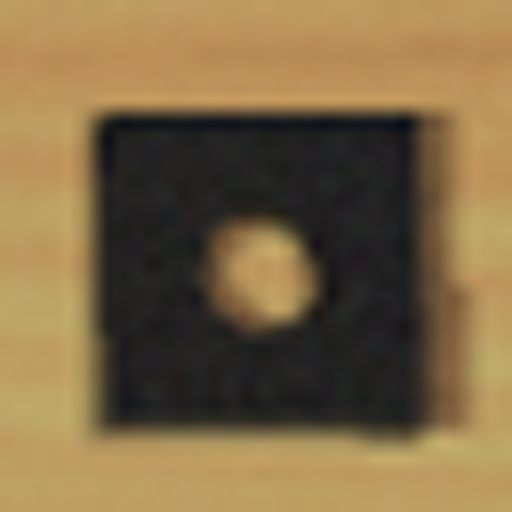

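View pics/side4.png

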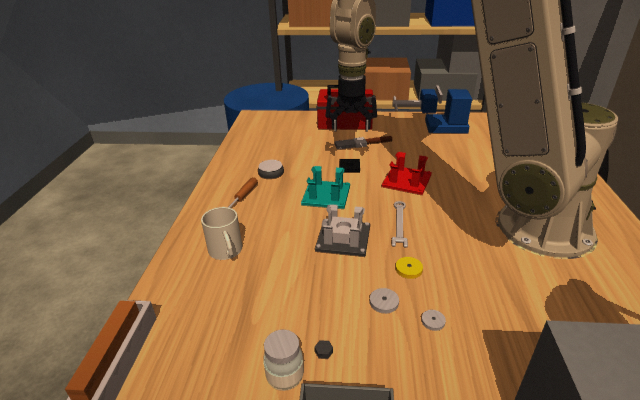

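View pics/top4.png

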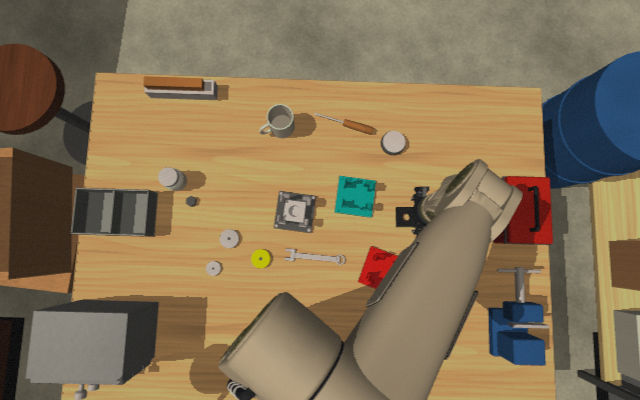

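Housing sits in the grey nest (top px (294,212)) and nothing else has moved. The gripper is above the spacer at (406,216).

```bash
python3 -m inch '[[-0.01,0.015,-0.02,0.08,0.12,0.2,0],[0,0,0,0,0,0.5,0],[0,0,0,0,0,0.5,0],[0,0,0,0,0,0.4,0],[0,0,0,0,0,0.3,0],[0,0,0,0,0,0.1,0],[0,0,0,0,0,0,0],[0,0,0,0,0,0,0]]' >/dev/null; python3 go.py 495 -286.5 -3 1.2
```

```text
clock 12.90 tcp [ 497.9 -287.    16.1] yaw 1.31 tilt [ 0.0031 -0.0021] gap 85.3 F [ 0.  -1.4  1.3]
turn total/8deg [ 0.016 -0.022  0.013]  shift total/50mm after turn [-0.059 -0.011  0.382]  now-axes [-0.06  -0.012  0.381]
```

```bash
python3 -m inch '[[0.016,-0.022,0.013,-0.059,-0.01,0.1,0],[0,0,0,0,0,0.1,0],[0,0,0,0,0,0.1,0],[0,0,0,0,0,0.05,0],[0,0,0,0,0,0.03,0],[0,0,0,0,0,0,0],[0,0,0,0,0,0,0]]' >/dev/null; python3 go.py 495 -286.5 -3 1.2
```

```text
clock 13.60 tcp [ 494.3 -286.8   -3.7] yaw 1.15 tilt [-0.0009  0.0007] gap 85.5 F [-0.8 -0.   0.2]
turn total/8deg [-0.005  0.006 -0.007]  shift total/50mm after turn [ 0.014 -0.005 -0.013]  now-axes [ 0.014 -0.005 -0.013]
```

```bash
python3 -m inch '[[0,0,0,0,0,0,0.1],[0,0,0,0,0,0,0.25],[0,0,0,0,0,0,0.4],[0,0,0,0,0,0,0.5],[0,0,0,0,0,0,0.5]]' 40; python3 go.py 495 -286.5 -3 1.2
python3 - <<'E'
from h import *
for n in ("side",): cv2.imwrite(f"pics/{n}5.png",cv2.resize(env.read_camera(n)[130:190,310:400,::-1],(720,480)))
E
```

```text
clock: 14.1
tcp_pos: [0.4946, -0.2869, -0.0032]
orientation: [-0.0, 1.0, 0.01, -0.0]
wrist_force: [-1.1, 0.6, 4.4]
finger_gap: 0.0626
clock 14.10 tcp [ 494.6 -286.9   -3.2] yaw 1.15 tilt [-0.0003  0.0001] gap 62.6 F [-1.1  0.6  4.4]
turn total/8deg [-0.001  0.002 -0.006]  shift total/50mm after turn [ 0.009 -0.008 -0.004]  now-axes [ 0.009 -0.008 -0.004]
```

View pics/side5.png

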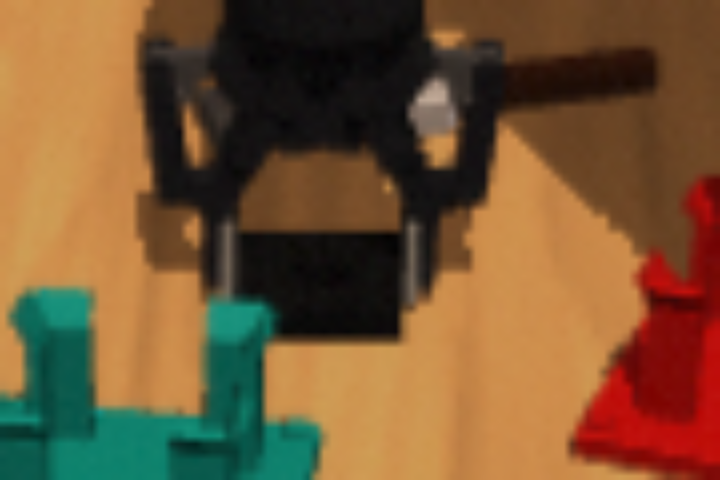

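The pads hold the spacer on both sides (crop px 225 and 410), and it sits clear of the turquoise and red nests.

```bash
python3 -m inch '[[0,0,0,0,0,-0.05,0.6],[0,0,0,0,0,-0.2,0.6],[0,0,0,0,0,-0.4,0.6],[0,0,0,0,0,-0.6,0.6],[0,0,0,0,0,-0.6,0.6],[0,0,0,0,0,-0.5,0.6],[0,0,0.2,0,0,-0.3,0.6],[0,0,0.3,0,0,-0.1,0.6],[0,0,0.38,0,0,0,0.6]]' >/dev/null; python3 go.py 501 69.3 135 -6
```

```text
clock 15.05 tcp [ 494.9 -287.2  135.7] yaw -6.0 tilt [ 0.001  -0.0008] gap 63.1 F [ 0.1  0.1 -1.2]
turn total/8deg [ 0.005 -0.007 -0.   ]  shift total/50mm after turn [-0.624 -7.103  0.014]  now-axes [-0.624 -7.103  0.008]
```

```bash
python3 -m inch '[[0,0,0,-0.02,-0.3,0,0.6],[0,0,0,-0.05,-0.6,0,0.6],[0,0,0,-0.06,-0.7,0,0.6],[0,0,0,-0.06,-0.7,0,0.6],[0,0,0,-0.07,-0.8,0,0.6],[0,0,0,-0.07,-0.8,0,0.6],[0,0,0,-0.07,-0.8,0,0.6],[0,0,0,-0.06,-0.7,0,0.6],[0,0,0,-0.06,-0.7,0,0.6],[0,0,0,-0.06,-0.6,0,0.6],[0,0,0,-0.04,-0.3,0,0.6],[0,0,0,0,-0.1,0,0.6]]' >/dev/null;python3 -m inch '[[0,0,0,0,0,0,0.6],[0,0,0,0,0,0,0.6]]' >/dev/null; python3 go.py 501 69.3 100 -6
python3 - <<'E'
from h import *
cv2.imwrite("pics/side6.png",env.read_camera("side")[:,:,::-1])
S=cv2.imread("pics/side6.png")
cv2.imwrite("pics/s6z.png",cv2.resize(S[165:260,305:385],None,fx=6,fy=6,interpolation=cv2.INTER_CUBIC))
E
```

```text
clock 16.45 tcp [499.7  69.2 134. ] yaw -5.89 tilt [-0.0013  0.0004] gap 63.0 F [ 0.2  0.  -0.9]
turn total/8deg [-0.002  0.009  0.014]  shift total/50mm after turn [ 0.025 -0.006  0.68 ]  now-axes [ 0.026 -0.005  0.68 ]
```

View pics/s6z.png

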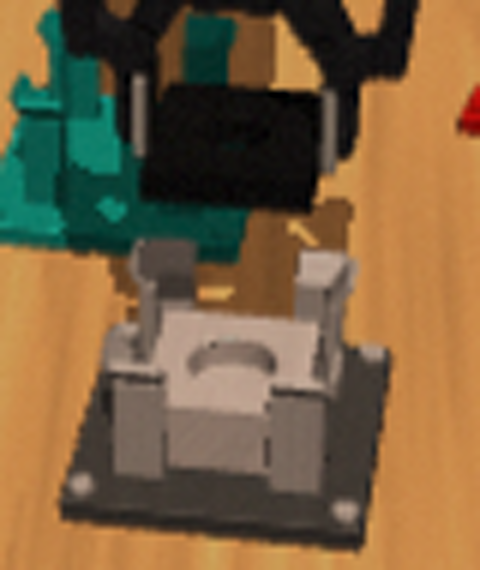

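Run:
```python
from h import *
def P(p,z): return ray("side",(np.array(p)+.5)/6-.5+np.array([305,165]),z)[:,:2]*1000
a=np.radians(-5.9); ey=np.array([-np.sin(a),np.cos(a)])
h=P([[140,197],[316,214]],.1372); print(h,np.linalg.norm(h[0]-h[1]),h.mean(0)-32*ey)
```

```text
[[537.05968114  92.29660895]
 [471.46632003 100.76560447]] 66.1378326448617 [500.97363941  64.70061656]
```

```bash
python3 -m inch '[[0,0,0.012,0.025,-0.01,0.2,0.6],[0,0,0,0,0,0.35,0.6],[0,0,0,0,0,0.35,0.6],[0,0,0,0,0,0.25,0.6],[0,0,0,0,0,0.15,0.6],[0,0,0,0,0,0.15,0.6],[0,0,0,0,0,0.1,0.6],[0,0,0,0,0,0.1,0.6],[0,0,0,0,0,0,0.6],[0,0,0,0,0,0,0.6]]' >/dev/null; python3 go.py 501 69.3 38.8 -6
```

```text
clock 17.50 tcp [501.4  70.   51.8] yaw -5.98 tilt [-0.0005  0.0007] gap 62.5 F [ 0.2 -0.  -1.3]
turn total/8deg [-0.005  0.004  0.002]  shift total/50mm after turn [-0.007  0.015  0.26 ]  now-axes [-0.007  0.015  0.26 ]
```

```bash
python3 -m inch '[[0,0,0,0,0,0.08,0.6],[0,0,0,0,0,0.08,0.6],[0,0,0,0,0,0.05,0.6],[0,0,0,0,0,0.03,0.6],[0,0,0,0,0,0,0.6],[0,0,0,0,0,0,0.6]]' >/dev/null; python3 go.py 501 69.3 38.8 -6
```

```text
clock 18.10 tcp [501.2  70.   39.5] yaw -5.99 tilt [-0.001   0.0007] gap 62.6 F [-0.1  0.5  0. ]
turn total/8deg [-0.005  0.008  0.002]  shift total/50mm after turn [-0.002  0.014  0.015]  now-axes [-0.002  0.014  0.015]
```

```bash
python3 -m inch '[[0,0,0,0,0,0.02,0.6],[0,0,0,0,0,0.01,0.6],[0,0,0,0,0,0,0.6],[0,0,0,0,0,0,0.6]]' >/dev/null; python3 go.py 501 69.3 38.8 -6
```

```text
clock 18.50 tcp [501.4  70.   38.8] yaw -5.99 tilt [-0.0001  0.0007] gap 62.9 F [-1.7  0.9  5.4]
turn total/8deg [-0.005  0.002  0.002]  shift total/50mm after turn [-0.007  0.014 -0.   ]  now-axes [-0.007  0.014 -0.   ]
```

Contact with the housing shows at the expected height (TCP z 38.8 mm, +5 N). I release, rise and look.

```bash
python3 -m inch '[[0,0,0,0,0,0,0.2],[0,0,0,0,0,0,0],[0,0,0,0,0,0,0],[0,0,0,0,0,-0.1,0],[0,0,0,0,0,-0.3,0],[0,0,0,0,0,-0.5,0],[0,0,0,0,0,-0.5,0],[0,0,0,0,0,-0.4,0],[0,0,0,0,0,-0.2,0],[0,0,0,0,0,0,0]]' >/dev/null; python3 go.py 409.5 273 130 -6
```

```text
clock 19.50 tcp [502.4  69.9 139.5] yaw -5.99 tilt [0.0021 0.0007] gap 85.7 F [-0.5 -0.4 -0.5]
turn total/8deg [-0.006 -0.015  0.002]  shift total/50mm after turn [-2.272 -3.846  0.191]  now-axes [-2.272 -3.846  0.189]
```

```bash
python3 -m inch '[[0,0,0,-0.1,-0.2,0,0],[0,0,0,-0.3,-0.5,0,0],[0,0,0,-0.35,-0.6,0,0],[0,0,0,-0.35,-0.6,0,0],[0,0,0,-0.35,-0.6,0,0],[0,0,0,-0.35,-0.6,0,0],[0,0,0,-0.3,-0.45,0.3,0],[0,0,0,-0.17,-0.3,0.4,0],[0,0,0,0,0,0.4,0],[0,0,0,0,0,0.4,0],[0,0,0,0,0,0,0],[0,0,0,0,0,0,0]]' >/dev/null; python3 go.py 409.2 273.5 -4 -6
python3 - <<'E'
from m import *
for n in ("side","top"): cv2.imwrite(f"pics/{n}7.png",env.read_camera(n)[:,:,::-1])
t=cv2.imread("pics/top7.png");s=cv2.imread("pics/side7.png")
cv2.imwrite("pics/c7.png",np.hstack([cv2.resize(t[180:255,200:320],(400,250)),cv2.resize(s[200:320,310:440],(400,370))[:250] if 0 else cv2.resize(s[230:330,300:460],(400,250))]))
E
```

```text
clock 20.70 tcp [407.  273.1  62.4] yaw -5.97 tilt [-0.0037 -0.0004] gap 85.3 F [-0.1 -0.   0.5]
turn total/8deg [0.006 0.026 0.004]  shift total/50mm after turn [ 0.043 -0.013  1.328]  now-axes [ 0.047 -0.014  1.328]
```

View pics/c7.png

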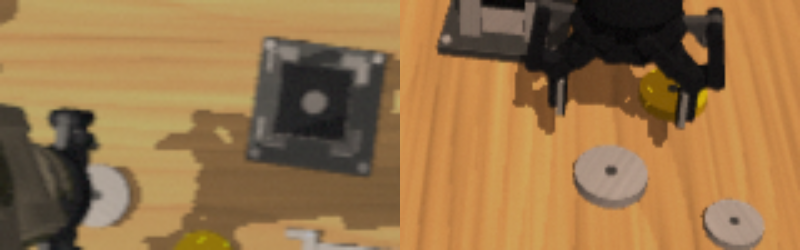

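View pics/top7.png

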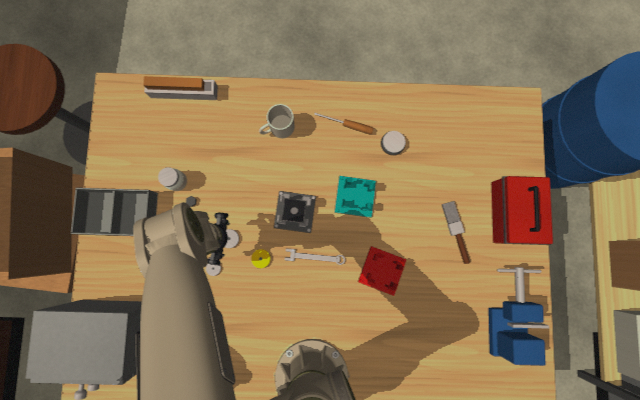

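The spacer lies inside the nest (hole at top px (294,211)), and the gripper is over the larger grey disc. I descend.

```bash
python3 -m inch '[[0.006,0.02,0,0.035,-0.013,0.3,0],[0,0,0,0,0,0.4,0],[0,0,0,0,0,0.3,0],[0,0,0,0,0,0.2,0],[0,0,0,0,0,0.08,0],[0,0,0,0,0,0.03,0],[0,0,0,0,0,0,0],[0,0,0,0,0,0,0]]' >/dev/null; python3 go.py 409.2 273.5 -4 -6
python3 - <<'E'
from m import *
T=cv2.imread("pics/top7.png")
q=comp("top",T,(294,211),5,lambda s,v:v>75); print("hole",ray("top",q.mean(0),.055)*1000,cv2.contourArea(q.astype(np.float32)))
cv2.imwrite("pics/n7.png",cv2.resize(T[187:237,270:320],None,fx=10,fy=10,interpolation=cv2.INTER_CUBIC))
E
```

```text
clock 21.60 tcp [410.8 274.   -1.6] yaw -5.99 tilt [0.003  0.0018] gap 85.3 F [ 0.8 -1.   0.6]
turn total/8deg [-0.015 -0.02   0.002]  shift total/50mm after turn [-0.031  0.014  0.049]  now-axes [-0.031  0.014  0.049]
hole [[499.43963219  69.80380599  55.        ]] 39.152745141414925
```

View pics/n7.png

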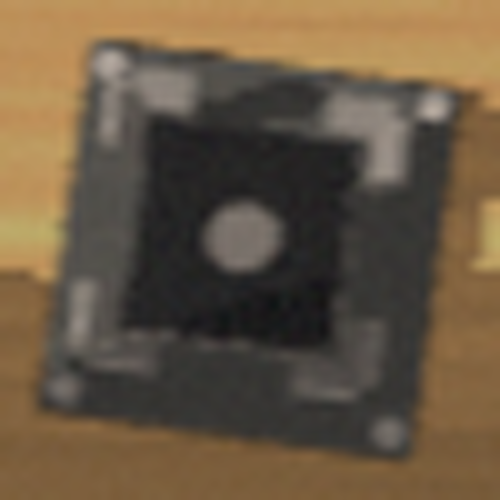

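```bash
python3 -m inch '[[-0.015,-0.02,0,-0.02,0.014,0.04,0],[0,0,0,0,0,0,0],[0,0,0,0,0,0,0.1],[0,0,0,0,0,0,0.25],[0,0,0,0,0,0,0.4],[0,0,0,0,0,0,0.55],[0,0,0,0,0,0,0.55],[0,0,0,0,0,0,0.55]]' 60; python3 go.py 409.2 273.5 -4 -6
```

```text
clock: 22.4
tcp_pos: [0.4095, 0.2733, -0.0035]
orientation: [0.0, 0.999, -0.052, -0.0]
wrist_force: [-0.9, -0.7, 5.5]
finger_gap: 0.0574
clock 22.40 tcp [409.5 273.3  -3.5] yaw -5.99 tilt [-0.0004 -0.0002] gap 57.4 F [-0.9 -0.7  5.5]
turn total/8deg [0.002 0.003 0.001]  shift total/50mm after turn [-0.007 -0.003  0.009]  now-axes [-0.007 -0.003  0.009]
```

```bash
python3 -m inch '[[0,0,0,0,0,-0.05,0.6],[0,0,0,0,0,-0.1,0.6],[0,0,0,0,0,-0.2,0.6],[0,0,0,0,0,-0.2,0.6],[0,0,0,0,0,0,0.6],[0,0,0,0,0,0,0.6]]' 60;  python3 - <<'E'
from m import *
for n in ("side","top"): cv2.imwrite(f"pics/{n}8.png",env.read_camera(n)[:,:,::-1])
t=cv2.imread("pics/top8.png");s=cv2.imread("pics/side8.png")
cv2.imwrite("pics/c8.png",np.hstack([cv2.resize(t[214:264,200:250],(400,400)),cv2.resize(s[255:325,350:420],(400,400))]))
E
```

```text
clock: 23.0
tcp_pos: [0.4097, 0.2734, 0.0239]
orientation: [-0.0, 0.999, -0.052, 0.0]
wrist_force: [-0.2, 0.3, -2.7]
finger_gap: 0.0574
```

View pics/c8.png

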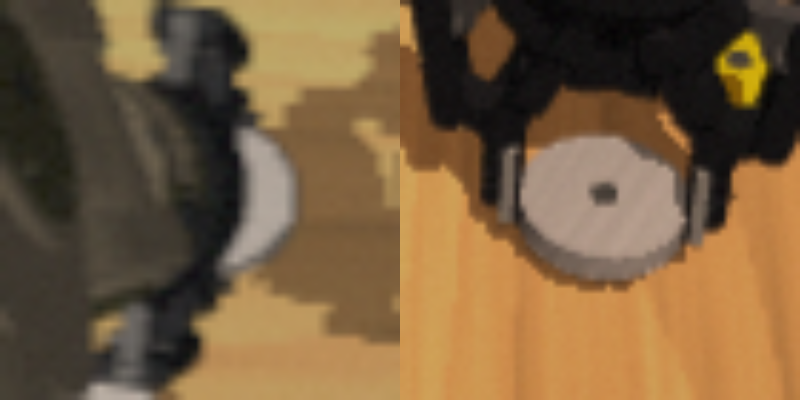

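Cap is held level between both pads (side px about (385,289)). I measure its centre mark against the TCP, allowing for the side camera's bias.

```bash
python3 - <<'E'
from m import *
s=cv2.imread("pics/side8.png")
m=(np.array([[603-400,193]])+.5)/400*70-.5+[350,255]
print(m,"mark",ray("side",m,.0394)*1000)
E
python3 -m inch '[[0,0,0,0,0,-0.2,0.6],[0,0,0,0,0,-0.4,0.6],[0,0,0,0,0,-0.5,0.6],[0,0,0,0,0,-0.5,0.6],[0,0,0,0,0,-0.4,0.6],[0,0,0,0,0,-0.2,0.6],[0,0,0,0,0,0,0.6]]' >/dev/null; python3 go.py 501.2 69.8 136 -6
```

```text
[[385.1125 288.3625]] mark [[411.50906296 270.24704801  39.4       ]]
clock 23.80 tcp [410.3 273.7 134.8] yaw -5.99 tilt [0.0015 0.0007] gap 57.5 F [ 1.  -0.2 -2.9]
turn total/8deg [-0.006 -0.01   0.001]  shift total/50mm after turn [ 2.234  3.866 -0.025]  now-axes [ 2.233  3.866 -0.025]
```

```bash
python3 -m inch '[[0,0,0,0.1,0.2,0,0.6],[0,0,0,0.2,0.35,0,0.6],[0,0,0,0.25,0.45,0,0.6],[0,0,0,0.25,0.45,0,0.6],[0,0,0,0.25,0.45,0,0.6],[0,0,0,0.25,0.45,0,0.6],[0,0,0,0.25,0.45,0,0.6],[0,0,0,0.25,0.4,0,0.6],[0,0,0,0.2,0.35,0,0.6],[0,0,0,0.15,0.2,0,0.6],[0,0,0,0.08,0.1,0,0.6],[0,0,0,0,0.02,0,0.6]]' >/dev/null;python3 -m inch '[[0,0,0,0,0,0,0.6],[0,0,0,0,0,0,0.6]]' >/dev/null; python3 go.py 501.2 69.8 52.5 -6
python3 - <<'E'
from h import *
cv2.imwrite("pics/side9.png",env.read_camera("side")[:,:,::-1])
S=cv2.imread("pics/side9.png")
cv2.imwrite("pics/s9z.png",cv2.resize(S[165:260,305:385],None,fx=6,fy=6,interpolation=cv2.INTER_CUBIC))
E
```

```text
clock 25.20 tcp [499.6  69.9 133.2] yaw -5.93 tilt [-0.0016 -0.0003] gap 57.3 F [ 0.9  0.3 -2.3]
turn total/8deg [0.003 0.011 0.009]  shift total/50mm after turn [ 0.033 -0.002  1.614]  now-axes [ 0.035 -0.003  1.614]
```

View pics/s9z.png

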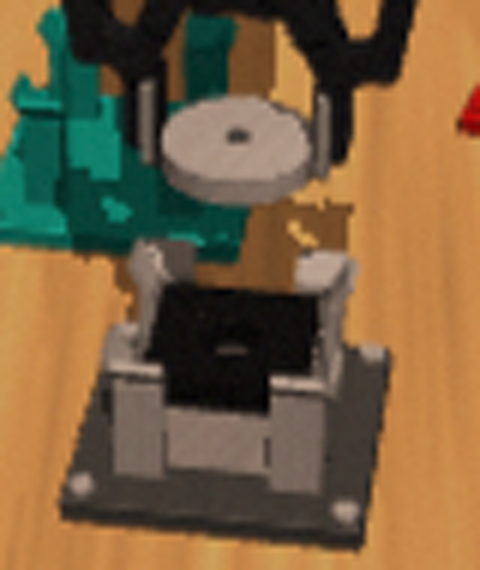

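```bash
python3 - <<'E'
from m import *
s=cv2.imread("pics/side9.png")
def P(p,z): return (ray("side",(np.array([p])+.5)/6-.5+np.array([305,165]),z)*1000).round(1)
print("mark",P((238,135),.1487),"hole",P((235,343),.056))
# spacer far top corners & front top edge
c=[P(p,.056)[0,:2] for p in ((165,285),(320,297))]; print(c,np.linalg.norm(c[0]-c[1]))
E
python3 -m inch '[[0,0.01,0.009,0.03,0,0.2,0.6],[0,0,0,0,0,0.35,0.6],[0,0,0,0,0,0.35,0.6],[0,0,0,0,0,0.25,0.6],[0,0,0,0,0,0.15,0.6],[0,0,0,0,0,0.1,0.6],[0,0,0,0,0,0,0.6],[0,0,0,0,0,0,0.6]]' >/dev/null; python3 go.py 501.2 69.8 52.5 -6
```

```text
mark [[501.5  65.5 148.7]] hole [[501.8  72.5  56. ]]
[array([531.8,  34.1]), array([468.6,  39.6])] 63.43886821184621
clock 26.05 tcp [501.9  69.1  63.6] yaw -6.05 tilt [ 0.0009 -0.0007] gap 57.1 F [ 1.1  0.2 -1.9]
turn total/8deg [ 0.004 -0.007 -0.006]  shift total/50mm after turn [-0.016 -0.013  0.223]  now-axes [-0.016 -0.013  0.223]
```

Run:
```python
from h import *
cv2.imwrite("pics/side10.png",env.read_camera("side")[:,:,::-1])
S=cv2.imread("pics/side10.png")
cv2.imwrite("pics/s10z.png",cv2.resize(S[195:255,310:375],None,fx=9,fy=9,interpolation=cv2.INTER_CUBIC))
```

```text
(no output)
```

View pics/s10z.png

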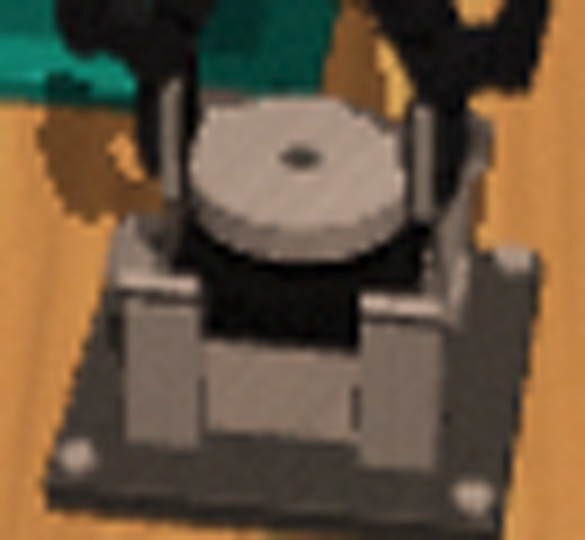

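Run:
```python
from h import *
def P(p,z): return (ray("side",(np.array([p])+.5)/9-.5+np.array([310,195]),z)*1000)[0,:2]
a=np.radians(-5.9); ey=np.array([-np.sin(a),np.cos(a)])
print("mark",P((300,157),.0791),"capfront bottom",P((297,262),.0671),"seam",P((280,347),.042)-32*ey,"hbot",P((279,437),.012)-32*ey,
 "post tops outer?",)
print("cap rim",P((190,160),.0791),P((407,165),.0791),P((300,97),.0791)-0, P((297,232),.0791))
```

```text
mark [504.26157473  65.13623753] capfront bottom [503.82937003  95.0438783 ] seam [504.70449613  66.83629936] hbot [504.88003489  67.13960847] post tops outer?
cap rim [533.0029101   67.85328176] [476.22343124  67.43965447] [505.32277279  37.29098628] [503.76324364  98.30411994]
```

The cap lines up with the seated spacer and housing to about 1 mm in the side view (cap mean (504.4,66.2), seam (504.7,66.8)). I lower it.

```bash
python3 -m inch '[[0.004,-0.007,0,-0.004,-0.013,0.08,0.6],[0,0,0,0,0,0.06,0.6],[0,0,0,0,0,0.04,0.6],[0,0,0,0,0,0.02,0.6],[0,0,0,0,0,0,0.6],[0,0,0,0,0,0,0.6]]' >/dev/null; python3 go.py 501.2 69.8 52.5 -6
```

```text
clock 26.70 tcp [501.4  69.6  53.3] yaw -6.06 tilt [-0.0007 -0.    ] gap 57.5 F [-0.2  0.7 -2.8]
turn total/8deg [ 0.001  0.005 -0.008]  shift total/50mm after turn [-0.005 -0.003  0.016]  now-axes [-0.005 -0.003  0.016]
```

```bash
python3 -m inch '[[0,0,0,0,0,0.015,0.6],[0,0,0,0,0,0.01,0.6],[0,0,0,0,0,0,0.6],[0,0,0,0,0,0,0.6]]' >/dev/null; python3 go.py 501.2 69.8 52.5 -6
```

```text
clock 27.10 tcp [501.6  69.7  52.5] yaw -6.06 tilt [-0.0001 -0.0001] gap 57.3 F [-1.7 -0.1  3.4]
turn total/8deg [ 0.     0.    -0.007]  shift total/50mm after turn [-0.009 -0.002 -0.   ]  now-axes [-0.009 -0.002 -0.   ]
```

Contact (+3.4 N, from −2.8). I release gently, rise, move clear and look.

```bash
python3 -m inch '[[0,0,0,0,0,0,0.28],[0,0,0,0,0,0,0.2],[0,0,0,0,0,0,0.1],[0,0,0,0,0,0,0],[0,0,0,0,0,0,0],[0,0,0,0,0,-0.1,0],[0,0,0,0,0,-0.3,0],[0,0,0,0,0,-0.5,0],[0,0,0,0,0,-0.6,0],[0,0,0,0,0,-0.6,0],[0,0,0,0,0,-0.4,0],[0,0,0,0,0,0,0]]' >/dev/null; python3 -m inch '[[0,0,0,0,0.3,0,0],[0,0,0,0,0.6,0,0],[0,0,0,0,0.7,0,0],[0,0,0,0,0.7,0,0],[0,0,0,0,0.7,0,0],[0,0,0,0,0.7,0,0],[0,0,0,0,0.6,0,0],[0,0,0,0,0.5,0,0],[0,0,0,0,0.3,0,0],[0,0,0,0,0.1,0,0],[0,0,0,0,0,0,0]]'
python3 - <<'E'
from m import *
for n in ("side","top"): cv2.imwrite(f"pics/{n}11.png",env.read_camera(n)[:,:,::-1])
t=cv2.imread("pics/top11.png");s=cv2.imread("pics/side11.png")
cv2.imwrite("pics/c11.png",np.hstack([cv2.resize(t[187:237,270:320],(400,400),interpolation=cv2.INTER_CUBIC),cv2.resize(s[195:260,310:375],(400,400),interpolation=cv2.INTER_CUBIC)]))
E
```

```text
clock: 29.4
tcp_pos: [0.4738, -0.1889, 0.1766]
orientation: [-0.0, 0.999, -0.053, -0.001]
wrist_force: [-0.4, 0.3, 0.3]
finger_gap: 0.0855
```

View pics/c11.png

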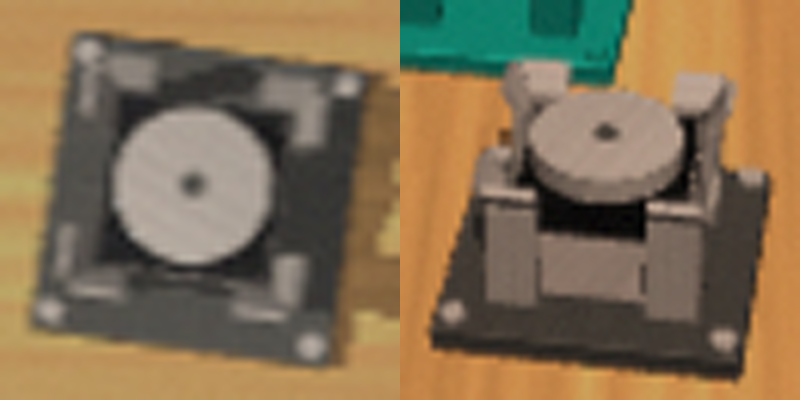

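View pics/top11.png

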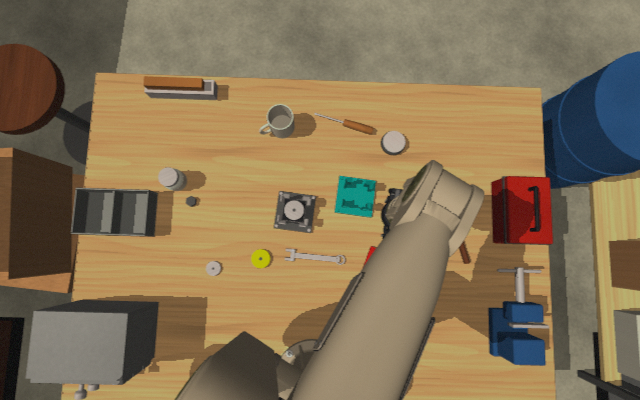

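```bash
python3 - <<'E'
from m import *
T=cv2.imread("pics/top11.png")
q=comp("top",T,(294,210),13,lambda s,v:(v>128)); print("cap",ray("top",q.mean(0),.068)*1000,cv2.minEnclosingCircle((ray("top",q,.068)[:,:2]*1000).astype(np.float32)))
m=(np.array([193,184])+.5)/8-.5+[270,187]; print("mark",ray("top",m,.068)*1000)
b=(np.array([[88,49],[347,84],[48,312],[311,346]])+.5)/8-.5+[270,187]; print("nest bolts",ray("top",b,.0135).mean(0)*1000)
E
python3 go.py 474 -189 176 -6
```

```text
cap [[499.8997549   70.07182431  68.        ]] ((500.1336975097656, 70.13481140136719), 29.80717658996582)
mark [[500.29522692  69.58398267  68.        ]]
nest bolts [500.12160072  69.84384433  13.5       ]
clock 29.50 tcp [ 474.  -187.9  176.8] yaw -6.01 tilt [-0.0011  0.0008] gap 85.7 F [-0.2  1.2 -0.3]
turn total/8deg [-0.005  0.009 -0.002]  shift total/50mm after turn [0.003 0.022 0.016]  now-axes [0.003 0.022 0.016]
```

The top view puts the cap within about 0.5 mm of the nest centre, and its apparent radius (29.8 mm) fits the expected height. The other things are in place and the arm is clear, so I hand in.

```bash
python3 -c "
from workcell import env
env.hand_in()"
```

```text
the job is handed in; nothing more can be done
```

I loaded the housing, then the spacer, then the cap into the grey press nest. Each was lowered slowly until the wrist force showed contact at the expected height, then released. I handed in at about 29.5 s of the 64 s allowed, with the arm clear.

**Last checks:**
- **Centring:** in the top view the cap is at (500, 70) mm and the nest centre at (500.1, 69.8) mm, so it is centred to within about 0.5 mm.
- **Lying flat:** both views show all three parts flat between the posts. The cap's measured radius, 29.8 mm, matches the real 30 mm at its expected height.
- **Other things on the bench:** nothing in the last top view looked shifted. The arm hid the red nest and part of the brush in that picture. They were in place in earlier ones, and the arm went nowhere near them at low height after that.

**Readings that disagreed:**
- **Cameras:** the side camera differs from the arm's own position by about 2 mm in x and 3 mm in y, and from the top camera by up to about 4 mm. I dealt with this by comparing each part with the nest in the same camera.
- **Spacer hole:** one side-view reading of the hole was off by several millimetres. I discarded it because the hole was poorly visible.
- **Grip on the cap:** the fingers read 57.4 mm across the 60 mm disc, lower than expected, but the pictures showed it held level.

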